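# Fit the drive pulley and hold the belt tensioner back

## Robot

A 6-joint arm with a two-finger parallel gripper is mounted at the origin on a cart in front of the work surface, level with it; the furniture and walls round the work are solid. World frame = base frame: x ahead of the robot, y to its left, z up, the work surface at z = 0. Lengths are in m, angles in degrees, forces in N, time in s.
With the tool pointing down it reaches from about 0.3 to 0.95 m from the base axis. Payload 3.1 kg.
Tool frame: the origin (TCP) lies midway between the tips of the shut fingers; the grasp point (between the pads) lies 19 mm behind it; z points along the fingers, y is the line along which they close (so a half turn about z gives the same grasp; the last joint's range is limited). The gripper opens to 85 mm and grips with 20 to 120 N. Pads are 22 mm wide; open, the fingers measure 114 mm over their backs; the gripper's body (76 mm by 85 mm) begins 54 mm behind the grasp point. The pads swing forward as they close: fully open they stand 13 mm farther back than shut.
Start: joints at [72.783, 17.653, 93.61, -0, 68.738, -3.994], TCP at [0.143, 0.608, 0.231] pointing down, gripper open.
Joint ranges: [-175.34, 175.34], [-45.06, 112.39], [2.9, 150.54], [-68.45, 248.45], [3.09, 151.38], [-168.51, 168.51]. Speed limits (degrees/s): [159.86, 159.86, 180, 180, 180, 180].

## Interface

Orientations are given as [roll, pitch, yaw] about the fixed x, y, z axes, in that order (R = Rz(yaw) Ry(pitch) Rx(roll)).
In Python, from plant import telemetry, get_image, camera_info, ticket gives the robot as it stands. The module is installed in compiled form; this text tells all that it offers.
- The arm moves only by the shell command python3 -m inch 'ROWS' [FORCE]. ROWS is JSON, one flat list of numbers, 7 for each row, row after row: the opening, from 0 (shut) to 1 (fully open), then the shift along the tool's x, y, z in units of 25 mm (1.0 is 25 mm), then the turn, a rotation vector about the tool's x, y, z in units of 5 degrees (1.0 is 5 degrees). In form: [hand, x, y, z, rx, ry, rz, hand, x, y, z, rx, ry, rz, ...]. A call has exactly 5 rows; each row shifts and turns the commanded pose from where the row before left it, along the tool's axes as they then stand; what a row does not reach is not made up. A row lasts 1/10 s, in which the tool goes at most 50 mm and 8.59 degrees, less where a joint would pass 70% of its speed; a pose out of reach is approached as far as the arm can. A call is refused whole if a number of a shift passes 1 or a number of a turn 1, either way. A call with a gripper value outside its range is refused whole. The fingers move at their own pace and stop on an object; FORCE is the grip in N (left out, the last holds). Time passes only in rows, so rows that do not move let the fingers close, or fill a call up. It gives the time, the measured TCP pose, the force, the opening and the grip force at its end, in the units of the state.
- telemetry.get_obs(): the state, without advancing time (a new reading comes with each control period).
- get_image(name): name is "scene" or "top" or "wrist"; returns the picture (480x640x3 uint8, red, green, blue); there is no depth.
- camera_info(name): a dict with "fov_y" (degrees; the focal length in pixels is half the picture's height over the tangent of half this angle, whatever the lens; pixels are square), "cx", "cy" (the principal point, pixels), "k1" (the pictures are not rectified: a ray, as slopes to the right and down, at radius r is drawn at 1 + k1 r^2 times it, then the intrinsics apply), "eye" and "orientation" of the camera in the world. Camera axes: x right, y up, looking along -z (the intrinsics and any distortion apply to the point x, -y, -z); pixel columns grow to the right and rows downward; lengths in m; the calibration is good to about 2 mm. A picture is of the moment at which its call begins: read the wrist's pose just before it. camera_info takes no time and is no camera call; for the wrist camera it gives the pose at the moment of the call.
- ticket.hand_in(): hands the job in; it is judged then, once.
The state is a dict: "t": time; "joint_positions": joint angles; "joint_velocities": joint speeds; "joint_efforts": joint torques, N m; "tool_pos": TCP position; "tcp_rot": TCP orientation; "force": force on the tool from outside, world axes, zero at the start; "torque": the same for the moment, N m; "gripper_width": finger opening in m; "finger_force": force on a finger pad.
Only numpy, scipy, OpenCV 4.12 (cv2) and the standard library are available. Lean on these libraries where they do the work, as an engineer would, in place of code of your own. Each camera call takes 0.05 s, during which the arm holds its last target. There are 200 camera calls.

## Task

Fit the pulley with the square bore onto the square drive shaft of the belt drive unit, pushed right down onto its shoulder, and let go of it. Then push the sprung tensioner arm back by its upright post, past the ratchet click and on to its end stop or nearly there, and finish while still holding it back with the gripper, so that the arm leans on the gripper and not on the pawl and I can loop the belt on. Leave the round-bored pulley, the screwdriver, the timer, the vial and the dropper bottle where they are.

Things in the scene. Friction and masses are not known exactly. Their poses are not given: they have to be found in the camera images.
- drive_unit: belt drive unit, fixed: grey housing, aluminium top plate 164 x 304 mm, 45 mm above the bench. Origin under its centre at bench height; at zero yaw +x points away from the robot, +y left. In its frame (mm): drive shaft at (0, 105), tensioner pivot (30, 10), small driven pulley (44 across, top 77 above the bench) at (52, -118). The pawl by the arm's tail is lower than 62 mm.
- shaft_seat (a point): centre of the shoulder (38 mm round boss, 59 mm above the bench) on which the pulley must sit, at the foot of the square steel drive shaft. z up along the shaft, x and y square to its flats. Shaft 16 mm square, 38 mm tall above the shoulder, the last 10 mm tapering to 10 mm square. It turns against a light friction of 0.04 N m; its angle differs from the unit's.
- square_pulley: loose aluminium belt pulley with a square bore, flat on the bench, about 0.11 kg. Origin at the centre of its underside, z up along the bore, x and y square to the flats of bore and hub. Toothed rim 58 mm across, 0 to 14 mm high; above it a square hub 30 x 30 mm up to 42 mm, the place to grip. Bore 18.5 mm square, right through.
- round_pulley: the spare pulley, not to be moved: same kind but smaller, rim 46 mm across, 14 mm high, with a round hub 26 mm across up to 34 mm high and a round 10 mm bore, which does not fit. Origin at the centre of its underside.
- tensioner (a joint): angle of the sprung arm about its upright pivot, rad: 0 at rest, 0.60 at the rubber end stop; grows anticlockwise seen from above (the post goes away from the robot). The spring needs 5 N at the post at 0, 10 N at 0.60, and about 2 N more at 0.1 to 0.3 where the ratchet is passed. Let go beyond 0.37 the arm falls back on the pawl at about 0.35; before that it returns to 0.
- tensioner_pivot (a point): axis of the tensioner arm, at the top plate's height (45 mm above the bench), x and y along those of the unit.
- post_top (a point): centre of the top of the upright steel push post on the arm's end, 118 mm above the bench, 100 mm from the pivot axis. Post 14 mm thick (18 mm head on the top 4 mm), from 73 mm above the bench up; below it the black idler roller, 30 mm across, 59 to 73 mm above the bench. x points along the arm away from the pivot; y the way the post goes when pushed back.
- pawl (a joint): travel of the spring pawl slider, m: 0 at rest, rises to about 0.005 as the arm's nose lifts it and snaps back to 0 at the click.
- screwdriver: bystander: small screwdriver, 132 mm long, 18 mm high, long way along its y; origin under its middle
- timer: bystander: flat white timer, 62 x 62 x 20 mm; origin under its middle
- vial: bystander: small white-capped vial, 25 mm across, 53 mm high; origin under its middle
- dropper_bottle: bystander: dropper bottle, 31 mm across, 86 mm high; origin under its middle

How it is judged:
By the outcome, as a careful person would: the job done as asked, in the order asked, and still so for the second after the job is handed in, while the arm keeps its last pose, push and grip.
It also fails if it takes over 54 s, if anything falls off the work surface, if the arm or the gripper's body presses on something with over 40 N, if the wrist force passes 120 N, or if a joint passes its speed limit or range.

## Working session

There is one attempt and no reset: what is moved stays moved. The work goes in short steps, Python scripts to look and compute and a shell command to move; the robot and the scene stay as the last step left them, time stands still between calls to the robot, and variables do not carry over. Pictures are saved under pics/ and viewed, at most 13 in all, crops included, and the job is handed in when it is done.

```bash
mkdir -p pics; cat > h.py <<'E'
import numpy as np, cv2
from plant import telemetry, get_image, camera_info, ticket
from scipy.spatial.transform import Rotation as R
def rot(o): 
    o=np.array(o,float)
    return R.from_euler('xyz',o,degrees=True).as_matrix() if o.shape==(3,) else (o if o.shape==(3,3) else R.from_quat(o).as_matrix())
def ray(ci,u,v):
    f=240/np.tan(np.radians(ci['fov_y']/2))
    d=np.array([(u-ci['cx'])/f,(v-ci['cy'])/f]); s=d.copy()
    for _ in range(30): s=d/(1+ci['k1']*(s@s))
    return np.array(ci['eye']),rot(ci['orientation'])@np.array([s[0],-s[1],-1])
def plane(ci,u,v,z):
    e,d=ray(ci,u,v); return e+d*(z-e[2])/d[2]
def proj(ci,p):
    f=240/np.tan(np.radians(ci['fov_y']/2))
    q=rot(ci['orientation']).T@(np.array(p)-ci['eye']); s=np.array([q[0],-q[1]])/-q[2]
    s=s*(1+ci['k1']*(s@s)); return s*f+[ci['cx'],ci['cy']]
def snap(n,f):
    ci=camera_info(n); im=get_image(n); cv2.imwrite(f,im[:,:,::-1]); return ci,im
E
python3 - <<'E'
from h import *
for n in ['top','scene','wrist']:
    ci,im=snap(n,f'pics/{n}0.png'); print(n,ci)
print(telemetry.get_obs())
E
```

```text
top {'fov_y': 50.05348185040782, 'cx': 313.76223477681395, 'cy': 234.69816026334126, 'k1': 0.04056700457812229, 'eye': array([ 0.40514444, -0.05685581,  1.50517205]), 'orientation': array([  6.38915568,   0.48794053, -88.39807901])}
scene {'fov_y': 42.99296352086448, 'cx': 320.1468655759075, 'cy': 236.04194154440512, 'k1': -0.0651980813531343, 'eye': array([-0.48986413, -0.64369086,  0.8176475 ]), 'orientation': array([ 59.565926  ,   0.57056759, -59.95538667])}
wrist {'fov_y': 60.69672500068213, 'cx': 325.4510940271917, 'cy': 236.01179923036523, 'k1': -0.04837330723349927, 'eye': array([0.07688921, 0.62304245, 0.37315546]), 'orientation': array([-15.62590606,   0.12234466,  76.72166848])}
{'t': 0.15, 'joint_positions': array([ 7.27820780e+01,  1.76933846e+01,  9.36718704e+01,  5.51896611e-04,
        6.87371245e+01, -3.99465244e+00]), 'joint_velocities': array([-0.08607769, -0.1554643 , -0.25298786, -0.00770818,  0.02365475,
        0.03328645]), 'joint_efforts': array([ 5.24634779e-04, -4.15803337e+01, -2.77146381e+01, -5.57646388e-05,
        6.13901590e-03,  1.16827316e-06]), 'tool_pos': array([0.14281356, 0.60781141, 0.23031466]), 'tcp_rot': array([-1.79897905e+02, -7.64481769e-03,  1.66776523e+02]), 'force': array([-0.1861257 , -0.00797511,  0.99657254]), 'torque': array([-0.04192542, -0.0019752 ,  0.01503284]), 'finger_force': 0.0, 'gripper_width': 0.08559394425843382}
```

View pics/top0.png

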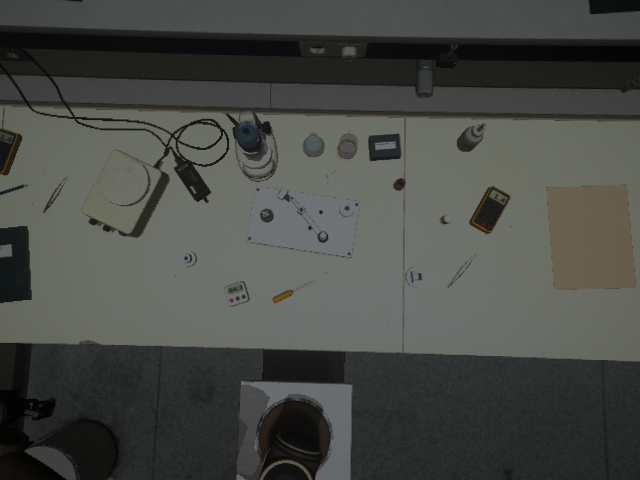

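View pics/scene0.png

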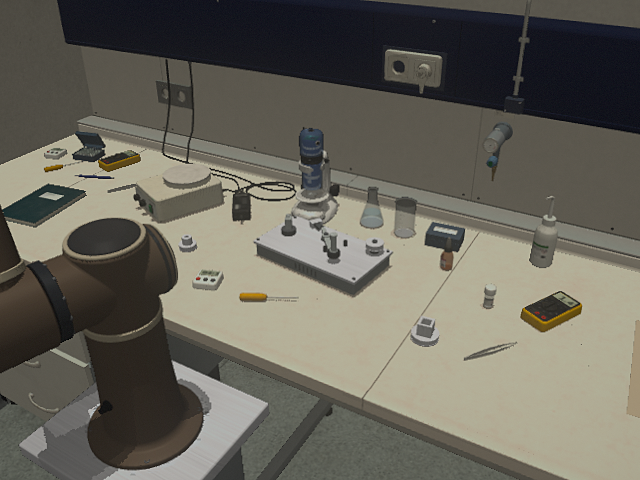

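The top view shows the unit around (303,221), with the shaft at (266,214) and the post at (322,237). The square pulley is near (414,276) and the round one near (190,258). The microscope stands just beyond the shaft.

```bash
python3 - <<'E'
from h import *
ci=camera_info('top'); im=cv2.imread('pics/top0.png')
for n,u,v,z in [('sq',414,276,.03),('shaft',266,214,.09),('post',322,237,.118),('rnd',190,258,.03)]: print(n,plane(ci,u,v,z).round(3))
a=cv2.resize(im[180:264,236:368],None,fx=6,fy=6,interpolation=cv2.INTER_CUBIC)
a=cv2.convertScaleAbs(a,alpha=1.4)
cv2.imwrite('pics/c1.png',a)
b=cv2.resize(im[256:300,392:438],None,fx=12,fy=12,interpolation=cv2.INTER_CUBIC)
cv2.imwrite('pics/c2.png',b)
E
```

```text
sq [ 0.459 -0.329  0.03 ]
shaft [0.618 0.094 0.09 ]
post [ 0.554 -0.063  0.118]
rnd [0.493 0.314 0.03 ]
```

View pics/c1.png

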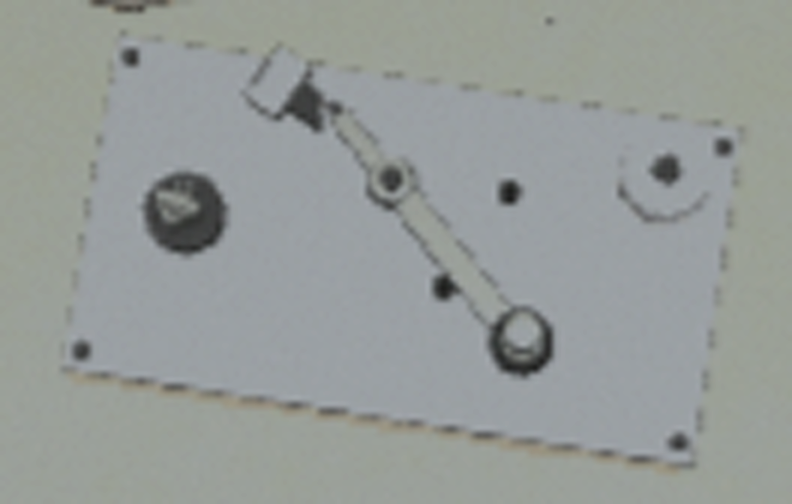

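The crop shows the shaft at (185,205), the pivot at (390,180), the post top at (522,328) and the driven pulley at (665,185). Next I'll fly towards the shaft for a closer look from the wrist camera.

```bash
python3 -m inch '[1,-1,-0.82,0,0,0,0,1,-1,-0.82,0,0,0,0,1,-1,-0.82,0,0,0,0,1,-1,-0.82,0,0,0,0,1,-1,-0.82,0,0,0,0]'
python3 -m inch '[1,-1,-0.82,0,0,0,0,1,-1,-0.82,0,0,0,0,1,-1,-0.82,0,0,0,0,1,-1,-0.82,0,0,0,0,1,-1,-0.82,0,0,0,0]'
python3 -m inch '[1,-1,-0.82,0,0,0,0,1,-1,-0.82,0,0,0,0,1,-1,-0.82,0,0,0,0,1,-1,-0.82,0,0,0,0,1,-1,-0.82,0,0,0,0]'
python3 -m inch '[1,-1,-0.82,0,0,0,0,1,-1,-0.82,0,0,0,0,1,-1,-0.82,0,0,0,0,1,-1,-0.82,0,0,0,0,1,0,0,0,0,0,0]'
python3 - <<'E'
from h import *
ci,im=snap('wrist','pics/w1.png'); print(ci); import json; json.dump({k:np.array(v).tolist() for k,v in ci.items()},open('w1.json','w'))
print(proj(ci,[.618,.094,.09]),telemetry.get_obs()['tool_pos'])
E
```

```text
t: 0.65
tool_pos: [0.2417, 0.4787, 0.2309]
tcp_rot: [-180.0, -0.0, 166.8]
force: [0.0, 0.8, 1.2]
gripper_width: 0.0855
finger_force: 0.0
t: 1.15
tool_pos: [0.3399, 0.3504, 0.2311]
tcp_rot: [-180.0, -0.0, 166.8]
force: [0.2, -0.2, 0.1]
gripper_width: 0.085
finger_force: 0.0
t: 1.65
tool_pos: [0.4381, 0.2221, 0.2311]
tcp_rot: [-180.0, -0.0, 166.8]
force: [0.1, -0.4, 0.6]
gripper_width: 0.0852
finger_force: 0.0
t: 2.15
tool_pos: [0.5183, 0.1178, 0.2312]
tcp_rot: [-179.9, 0.1, 166.6]
force: [-0.9, 0.1, -0.2]
gripper_width: 0.0851
finger_force: 0.0
{'fov_y': 60.69672500068213, 'cx': 325.4510940271917, 'cy': 236.01179923036523, 'k1': -0.04837330723349927, 'eye': array([0.45222509, 0.13326283, 0.37410269]), 'orientation': array([-1.57264363e+01,  5.35661955e-02,  7.65058467e+01])}
[326.43452856 347.15568833] [0.51691171 0.11923255 0.23097082]
```

View pics/w1.png

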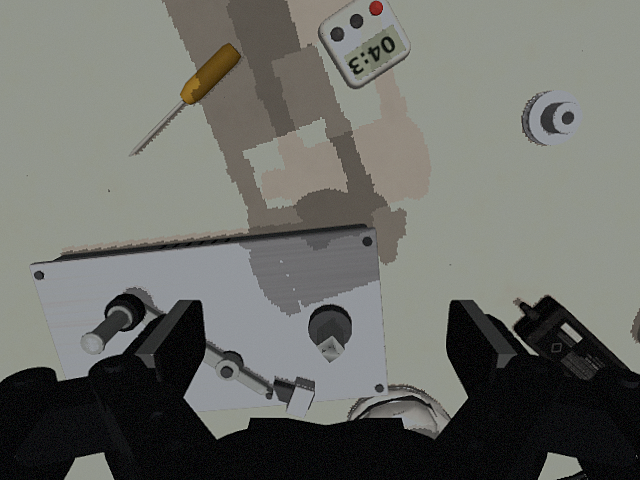

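The wrist view shows the boss at (330,326), the shaft top near (334,347), the post head at (92,343), the roller at (126,312) and the pivot at (228,364). I'll zoom in on the shaft to get its angle.

```bash
python3 - <<'E'
from h import *
import json
im=cv2.imread('pics/w1.png')
a=cv2.resize(im[298:373,295:370],None,fx=8,fy=8,interpolation=cv2.INTER_CUBIC)
cv2.imwrite('pics/c3.png',cv2.convertScaleAbs(a,alpha=1.2))
ci=json.load(open('w1.json'))
for n,u,v,z in [('boss',330,326,.059),('shafttop',334,347,.097),('post',92,343,.118),('pivot',228,358,.06),('s1',39,275,.045),('s2',367,242,.045),('s3',379,388,.045)]: print(n,plane(ci,u,v,z).round(4))
ct=camera_info('top')
print('toppost',plane(ct,236+522/6,180+328/6,.118),'topboss',plane(ct,236+185/6,180+213/6,.059))
E
```

```text
boss [0.6169 0.0974 0.059 ]
shafttop [0.6151 0.1006 0.097 ]
post [ 0.5607 -0.065   0.118 ]
pivot [0.6262 0.0034 0.06  ]
s1 [ 0.5182 -0.1423  0.045 ]
s2 [0.5554 0.144  0.045 ]
s3 [0.6982 0.1256 0.045 ]
toppost [ 0.5608528  -0.06577437  0.118     ] topboss [0.61799412 0.09493791 0.059     ]
```

View pics/c3.png

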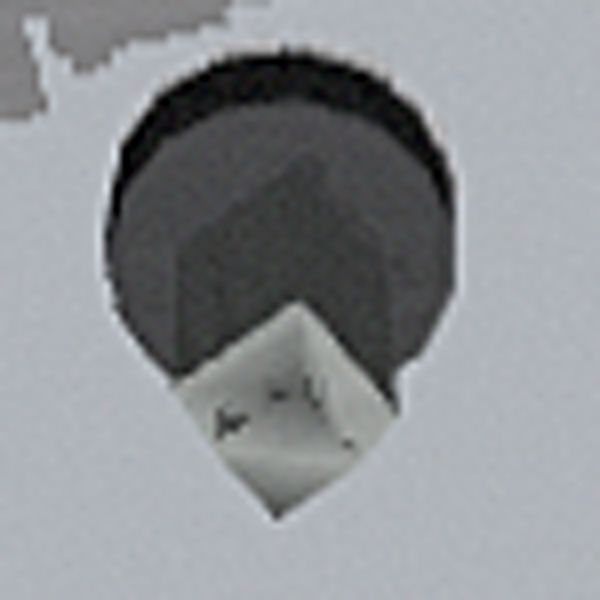

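The crop shows the taper's base corners (z 87 mm) at about (172,385), (298,303), (400,412) and (278,520). The shaft is rotated roughly 40° in the image.

```bash
python3 - <<'E'
from h import *
import json
ci=json.load(open('w1.json'))
def P(c,z): return [plane(ci,295+(x+.5)/8-.5,298+(y+.5)/8-.5,z)[:2] for x,y in c]
p=np.array(P([(172,385),(298,303),(400,412),(278,520)],.087))
print(p.round(4),p.mean(0)); 
for i in range(4):
    d=p[(i+1)%4]-p[i]; print(np.linalg.norm(d).round(4),np.degrees(np.arctan2(d[1],d[0])).round(1)%90)
d=p[2]-p[0];e=p[3]-p[1]
print([np.degrees(np.arctan2(x[1],x[0]))+45 for x in(d,e)],np.linalg.norm(d),np.linalg.norm(e))
# boss ring z=.059: left, right extremes and top arc
q=np.array(P([(118,235),(455,235),(285,98)],.059));print(q.round(4),(q[0]+q[1])/2)
# unit from holes: symmetric about centre
a=plane(ci,39,275,.045);b=plane(ci,379,388,.045);c=plane(ci,367,242,.045)
print('unit',(a+b)/2,'yaw',np.degrees(np.arctan2(*(c-a)[[1,0]]))-90)
y=np.arctan2(*(c-a)[[1,0]])-np.pi/2; m=((a+b)/2)[:2]; Rm=np.array([[np.cos(y),-np.sin(y)],[np.sin(y),np.cos(y)]])
for l in [(0,.105),(.03,.01),(.052,-.118)]: print(m+Rm@l)
E
```

```text
[[0.6166 0.0859]
 [0.6106 0.1001]
 [0.6248 0.1071]
 [0.6339 0.0926]] [0.62146268 0.0964365 ]
0.0154 22.799999999999997
0.0158 26.5
0.0172 32.1
0.0186 21.0
[np.float64(113.87596152579992), np.float64(27.074045008719967)] 0.022756658373923853 0.024464508028125644
[[0.6137 0.08  ]
 [0.6221 0.115 ]
 [0.6022 0.1011]] [0.61786705 0.09753569]
unit [ 0.60816798 -0.00831562  0.045     ] yaw -7.423183873557505
[0.62173365 0.09580437]
[ 0.63920852 -0.00227534]
[ 0.64448694 -0.1320449 ]
```

```bash
for i in 1 2 3; do :; done
python3 -m inch '[1,-0.05,-1,0,0,0,0,1,-0.05,-1,0,0,0,0,1,-0.05,-1,0,0,0,0,1,-0.05,-1,0,0,0,0,1,-0.05,-1,0,0,0,0]' >/dev/null
python3 -m inch '[1,-0.05,-1,0,0,0,0,1,-0.05,-1,0,0,0,0,1,-0.05,-1,0,0,0,0,1,-0.05,-1,0,0,0,0,1,-0.05,-1,0,0,0,0]' >/dev/null
python3 -m inch '[1,-0.05,-1,0,0,0,0,1,-0.05,-1,0,0,0,0,1,-0.05,-1,0,0,0,0,1,-0.05,-1,0,0,0,0,1,-0.05,-1,0,0,0,0]' >/dev/null
python3 -m inch '[1,-0.05,-1,0,0,0,0,1,-0.05,-1,0,0,0,0,1,-0.05,0,0,0,0,0,1,0,0,0,0,0,0,1,0,0,0,0,0,0]'
python3 - <<'E'
from h import *
ci,im=snap('wrist','pics/w2.png'); import json; json.dump({k:np.array(v).tolist() for k,v in ci.items()},open('w2.json','w'))
u,v=proj(ci,[.459,-.329,.03]).astype(int);print(u,v,telemetry.get_obs()['tool_pos'],telemetry.get_obs()['tcp_rot'])
u0,v0=max(u-60,0),max(v-60,0);print(u0,v0)
a=cv2.resize(im[v0:v0+120,u0:u0+120,::-1],None,fx=5,fy=5,interpolation=cv2.INTER_CUBIC)
cv2.imwrite('pics/c4.png',a)
E
```

```text
t: 4.2
tool_pos: [0.441, -0.2967, 0.231]
tcp_rot: [179.9, -0.0, 166.8]
force: [-0.2, -0.2, 0.3]
gripper_width: 0.0852
finger_force: 0.0
294 232 [ 0.44113491 -0.2967524   0.23107197] [ 1.79951894e+02 -3.20263554e-02  1.66857237e+02]
234 172
```

View pics/c4.png

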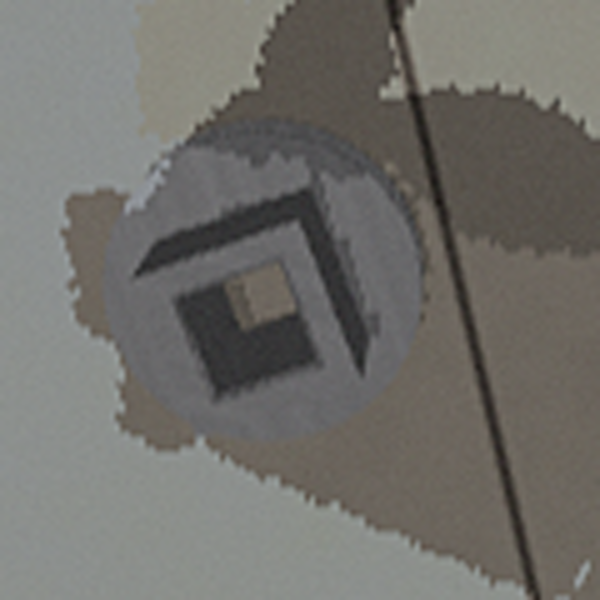

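The crop shows the bore's top corners (z 42 mm) at about (175,298), (286,261), (322,361) and (214,400). Hub top corners are at (133,277), (302,222) and (364,377).

```bash
python3 - <<'E'
from h import *
import json
ci=json.load(open('w2.json'))
def P(c,z): return np.array([plane(ci,234+(x+.5)/5-.5,172+(y+.5)/5-.5,z)[:2] for x,y in c])
p=P([(175,298),(286,261),(322,361),(214,400)],.042)
print(p.mean(0))
for i in range(4):
    d=p[(i+1)%4]-p[i]; print(np.linalg.norm(d).round(4),np.degrees(np.arctan2(d[1],d[0])).round(1)%90)
h=P([(133,277),(302,222),(364,377)],.042)
for i in range(2):
    d=h[i+1]-h[i]; print('hub',np.linalg.norm(d).round(4),np.degrees(np.arctan2(d[1],d[0])).round(1)%90)
print((h[0]+h[2])/2)
print('rim',P([(265,280)],.014))
c=p.mean(0); o=telemetry.get_obs(); Rm=rot(o['tcp_rot']); print((Rm.T@(np.r_[c,0]-o['tool_pos']))/.025, o['tcp_rot'])
E
```

```text
[ 0.45872751 -0.33746331]
0.0198 5.5
0.0183 4.9
0.0198 7.299999999999997
0.0189 5.199999999999989
hub 0.03 5.099999999999994
hub 0.0287 7.1
[ 0.45820536 -0.33732816]
rim [[ 0.45724233 -0.33693339]]
[-1.06070876 -1.43353435  9.24108693] [ 1.79951894e+02 -3.20263554e-02  1.66857237e+02]
```

```bash

python3 -m inch '[1,-0.54,-0.72,0.8,0,0,0,1,-0.52,-0.71,0.8,0,0,0,1,0,0,0.8,0,0,-0.96,1,0,0,0.8,0,0,-0.96,1,0,0,0.8,0,0,-0.96]'
python3 -m inch '[1,0,0,0.8,0,0,-0.96,1,0,0,0.8,0,0,0,1,0,0,0.4,0,0,0,1,0,0,0,0,0,0,1,0,0,0,0,0,0]'
python3 - <<'E'
from h import *
o=telemetry.get_obs(); Rm=rot(o['tcp_rot']); print((Rm.T@(np.array([.4584,-.3373,.018])-o['tool_pos']))/.025, o['tcp_rot'])
ci=camera_info('wrist'); im=get_image('wrist'); cv2.imwrite('pics/w3.png',im[:,:,::-1])
E
```

```text
t: 4.75
tool_pos: [0.459, -0.338, 0.1305]
tcp_rot: [180.0, -0.0, -178.6]
force: [-0.2, 0.1, -0.3]
gripper_width: 0.0857
finger_force: 0.0
t: 5.25
tool_pos: [0.4592, -0.339, 0.0818]
tcp_rot: [-180.0, 0.0, -174.0]
force: [0.6, 0.4, -0.2]
gripper_width: 0.0853
finger_force: 0.0
[0.02479701 0.07038112 2.55220906] [-1.79976177e+02  2.86473013e-02 -1.73988487e+02]
```

View pics/w3.png

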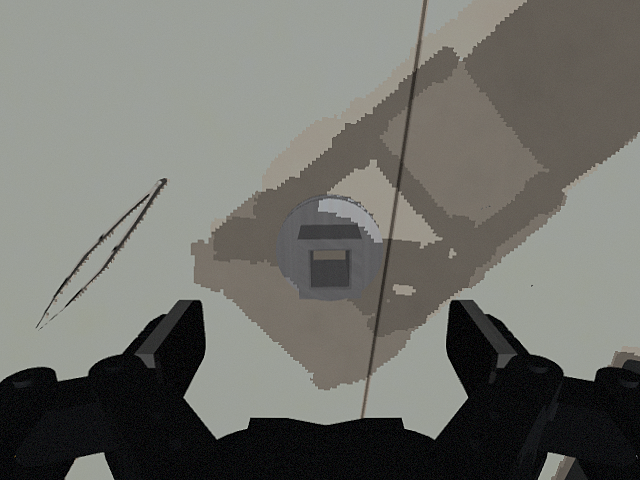

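The hub sits square and centred between the fingers, with the bore at (330,268) against a finger midline of about 326. I'll descend and grip.

```bash

python3 -m inch '[1,0.02,0.07,0.85,0,0,0,1,0,0,0.85,0,0,0,1,0,0,0.85,0,0,0,0,0,0,0,0,0,0,0,0,0,0,0,0,0]' 50
python3 -m inch '[0,0,0,0,0,0,0,0,0,0,0,0,0,0,0,0,0,0,0,0,0,0,0,0,0,0,0,0,0,0,0,0,0,0,0]'
python3 -m inch '[0,0,0,0,0,0,0,0,0,0,-0.8,0,0,0,0,0,0,-1,0,0,0,0,0,0,-1,0,0,0,0,0,0,-1,0,0,0]'
python3 - <<'E'
from h import *
o=telemetry.get_obs(); Rm=rot(o['tcp_rot']); t=np.array([.6214,.0962,.14]); print(o['tool_pos'],o['tcp_rot'],(Rm.T@(t-o['tool_pos']))/.025)
cv2.imwrite('pics/w4.png',get_image('wrist')[:,:,::-1])
E
```

```text
t: 5.8
tool_pos: [0.4585, -0.3379, 0.0184]
tcp_rot: [-180.0, 0.0, -174.0]
force: [-0.9, -0.1, -0.1]
gripper_width: 0.0588
finger_force: 0.0
t: 6.3
tool_pos: [0.4594, -0.3387, 0.0194]
tcp_rot: [-179.8, 0.1, -174.0]
force: [-0.5, -0.8, 6.3]
gripper_width: 0.0289
finger_force: 51.7
t: 6.8
tool_pos: [0.4574, -0.3371, 0.1131]
tcp_rot: [180.0, -0.0, -174.0]
force: [0.3, 0.0, -0.6]
gripper_width: 0.0289
finger_force: 50.8
[ 0.45743057 -0.33705988  0.11314491] [ 1.79960562e+02 -4.04305250e-02 -1.74022713e+02] [-8.32704582 16.55392052 -1.06868552]
```

View pics/w4.png

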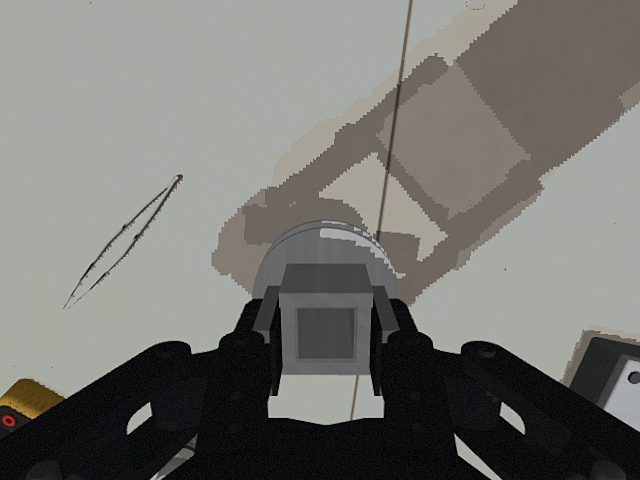

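The pulley is held square, with the bore top at about (297..356, 306..360). I'll work out where it sits relative to the TCP.

```bash
python3 - <<'E'
from h import *
ci=camera_info('wrist'); o=telemetry.get_obs(); Rm=rot(o['tcp_rot'])
for z in (.134,.137):
    p=np.array([Rm.T@(plane(ci,u,v,z)-o['tool_pos']) for u,v in [(297,307),(356,306),(355,359),(298,360)]])
    h=np.array([Rm.T@(plane(ci,u,v,z)-o['tool_pos']) for u,v in [(280,291),(371,292),(370,375),(281,374)]])
    print((p*1000).round(1),p.mean(0)*1000); print((h*1000).round(1),h.mean(0)*1000)
E
```

```text
[[  7.4 -10.2 -16.1]
 [  7.8   9.7 -16.2]
 [-12.7   9.8 -16.1]
 [-13.1 -10.3 -16. ]] [ -2.63941218  -0.25976436 -16.11243443]
[[ 13.3 -15.8 -16.1]
 [ 13.   14.6 -16.3]
 [-19.2  15.3 -16.1]
 [-18.9 -16.5 -16. ]] [ -2.98492798  -0.60139453 -16.10902606]
[[  8.9 -10.  -19.1]
 [  9.2   9.5 -19.2]
 [-10.8   9.5 -19.1]
 [-11.2 -10.1 -19. ]] [ -0.96808845  -0.2657404  -19.12046771]
[[ 14.6 -15.4 -19.1]
 [ 14.3  14.3 -19.3]
 [-17.2  14.9 -19.1]
 [-16.9 -16.1 -19. ]] [ -1.30541135  -0.59926981 -19.11714016]
```

```bash

python3 -m inch '[0,0,0,-1,0,0,0,0,0,0,-1,0,0,0,0,-0.49,0.97,-0.1,0,0,0,0,-0.49,0.97,0,0,0,0,0,-0.49,0.97,0,0,0,0]' >/dev/null
python3 -m inch '[0,-0.49,0.97,0,0,0,0,0,-0.49,0.97,0,0,0,0,0,-0.49,0.97,0,0,0,0,0,-0.49,0.97,0,0,0,0,0,-0.49,0.97,0,0,0,0]' >/dev/null
python3 -m inch '[0,-0.49,0.97,0,0,0,0,0,-0.49,0.97,0,0,0,0,0,-0.49,0.97,0,0,0,0,0,-0.49,0.97,0,0,0,0,0,-0.49,0.97,0,0,0,0]' >/dev/null
python3 -m inch '[0,-0.49,0.97,0,0,0,0,0,-0.49,0.97,0,0,0,0,0,-0.49,0.97,0,0,0,0,0,-0.49,0.97,0,0,0,0,0,0,0,0,0,0,-0.95]' >/dev/null
python3 -m inch '[0,0,0,0,0,0,-0.95,0,0,0,0,0,0,-0.95,0,0,0,0,0,0,-0.95,0,0,0,0,0,0,0,0,0,0,0,0,0,0]' 
python3 - <<'E'
from h import *
o=telemetry.get_obs(); Rm=rot(o['tcp_rot']); t=np.array([.6220,.0965,.120]); print(o['tool_pos'],o['tcp_rot'],(Rm.T@(t-o['tool_pos']))/.025)
cv2.imwrite('pics/w5.png',get_image('wrist')[:,:,::-1])
E
```

```text
t: 9.35
tool_pos: [0.6217, 0.0942, 0.1645]
tcp_rot: [180.0, -0.0, -155.1]
force: [0.2, 0.3, -0.3]
gripper_width: 0.029
finger_force: 50.8
[0.62172677 0.09418273 0.16446931] [ 1.79982479e+02 -4.66985472e-02 -1.55124332e+02] [-0.05035558  0.07894996  1.77875637]
```

View pics/w5.png

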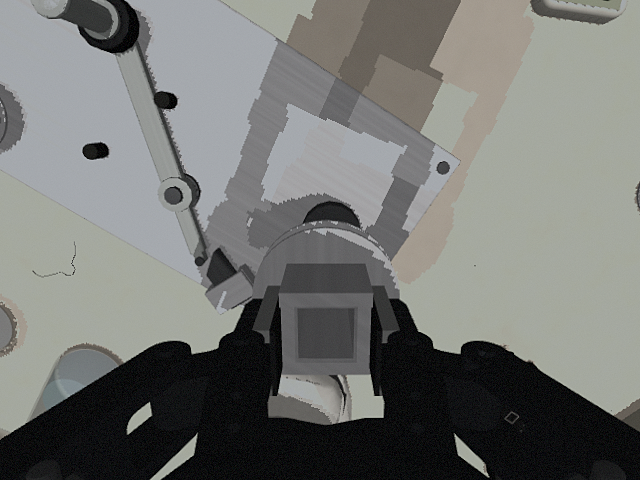

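The boss is just visible beyond the rim, its front foot at (333,202). I'll check that against the expected centre.

```bash
python3 - <<'E'
from h import *
ci=camera_info('wrist'); o=telemetry.get_obs(); Rm=rot(o['tcp_rot']); c=np.array([.6214,.0962,0])
for z in (.045,.059):
  print(proj(ci,c+[0,0,z]+Rm[:,0]*.019), proj(ci,c+[0,0,z]+Rm[:,1]*.019), proj(ci,c+[0,0,z]-Rm[:,1]*.019))
print(proj(ci,[.5607,-.065,.118]),proj(ci,[.6392,-.0023,.06]),proj(ci,o['tool_pos']+[0,0,.023]+Rm[:,0]*.001))
E
```

```text
[329.68096531 200.62326744] [358.32161346 228.90100845] [300.9325671  228.94183552]
[329.89869281 204.83133185] [360.03184893 234.50739916] [299.64244322 234.550517  ]
[49.67802245 -5.44538772] [172.37857212 195.40625291] [327.47236176 334.55960398]
```

```bash

python3 -m inch '[0,-0.07,0.13,0.6,0,0,0,0,0,0,0.6,0,0,0,0,0,0,0.6,0,0,0,0,0,0,0.2,0,0,0,0,0,0,0.2,0,0,0]'
python3 -m inch '[0,0,0,0.2,0,0,0,0,0,0,0.2,0,0,0,0,0,0,0.2,0,0,0,0,0,0,0,0,0,0,0,0,0,0,0,0,0]'
```

```text
t: 9.9
tool_pos: [0.6215, 0.0978, 0.1083]
tcp_rot: [180.0, -0.1, -155.0]
force: [0.7, 0.6, -0.9]
gripper_width: 0.0293
finger_force: 50.8
t: 10.4
tool_pos: [0.6222, 0.0979, 0.095]
tcp_rot: [180.0, -0.0, -155.0]
force: [-0.8, 0.1, -1.5]
gripper_width: 0.0289
finger_force: 50.8
```

Pulley bottom is already below the taper and there is no side force. I'll keep going down to the shoulder.

```bash

python3 -m inch '[0,0,0,0.2,0,0,0,0,0,0,0.2,0,0,0,0,0,0,0.15,0,0,0,0,0,0,0.05,0,0,0,0,0,0,0,0,0,0]'
python3 -m inch '[0,0,0,0.06,0,0,0,0,0,0,0.06,0,0,0,0,0,0,0.06,0,0,0,0,0,0,0,0,0,0,0,0,0,0,0,0,0]'
```

```text
t: 10.9
tool_pos: [0.6221, 0.098, 0.0795]
tcp_rot: [180.0, -0.0, -155.0]
force: [-0.7, -0.3, -0.7]
gripper_width: 0.0289
finger_force: 50.9
t: 11.4
tool_pos: [0.6222, 0.0979, 0.0785]
tcp_rot: [180.0, -0.1, -155.0]
force: [-6.7, -1.8, 13.1]
gripper_width: 0.0293
finger_force: 52.5
```

Contact with 13 N at the expected height (59 + 19.5 mm), so it is seated. I'll release, rise and look.

```bash

python3 -m inch '[1,0,0,0,0,0,0,1,0,0,0,0,0,0,1,0,0,0,0,0,0,1,0,0,0,0,0,0,1,0,0,0,0,0,0]'
python3 -m inch '[1,0,0,-0.4,0,0,0,1,0,0,-1,0,0,0,1,0,0,-1,0,0,0,1,0,0,-1,0,0,0,1,0,0,0,0,0,0]'
python3 - <<'E'
from h import *
ci,im=snap('wrist','pics/w6.png'); 
o=telemetry.get_obs(); Rm=rot(o['tcp_rot']); print(o['tool_pos'],o['tcp_rot'])
c=np.array([.6214,.0962,0])
print([proj(ci,c+[0,0,z]) for z in(.097,.101,.059)],proj(ci,[.5607,-.065,.118]))
cs,isc=snap('scene','pics/s2.png'); u,v=proj(cs,[.6214,.0962,.08]).astype(int); print(u,v)
a=cv2.resize(isc[v-50:v+50,u-60:u+100,::-1],None,fx=4,fy=4,interpolation=cv2.INTER_CUBIC)
cv2.imwrite('pics/c6.png',np.vstack([a[:300],cv2.resize(im[:,:,::-1],(400,300)).repeat(1,1) if 0 else np.hstack([cv2.resize(im[:,:,::-1],(400,300)),np.zeros((300,240,3),np.uint8)])]))
E
```

```text
t: 11.9
tool_pos: [0.6224, 0.0979, 0.0753]
tcp_rot: [180.0, -0.0, -155.0]
force: [0.1, 0.6, -0.4]
gripper_width: 0.0854
finger_force: 0.0
t: 12.4
tool_pos: [0.6261, 0.0983, 0.166]
tcp_rot: [-179.8, 0.5, -155.0]
force: [0.7, 0.4, 1.1]
gripper_width: 0.0853
finger_force: 0.0
[0.62452517 0.09813152 0.1636787 ] [-179.88123826    0.32827464 -155.02289231]
[array([327.39924869, 241.3889353 ]), array([327.40410182, 243.58567538]), array([327.36017606, 223.7908348 ])] [ 45.11000893 -20.59878984]
289 220
```

View pics/c6.png

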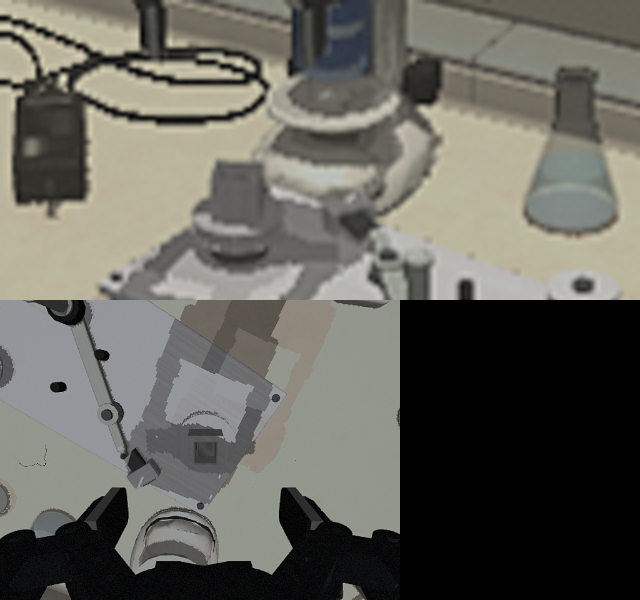

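The pulley sits level right down on its boss and the bore surrounds the shaft; the hub top is at (205,445) in the composite. The post is 100.6 mm from the pivot estimate, which agrees with the 100 mm given. Moving to the post.

```bash

python3 -m inch '[1,1,-0.97,0,0,0,0,1,1,-0.97,0,0,0,0,1,1,-0.97,0,0,0,0,1,1,-0.97,0,0,0,0,1,1,-0.97,0,0,0,0]' >/dev/null
python3 -m inch '[1,0,0,0,0,0,-1,1,0,0,0,0,0,-1,1,0,0,0,0,0,-1,1,0,0,0,0,0,-1,1,0,0,0,0,0,-1]' >/dev/null
python3 -m inch '[1,0,0,0,0,0,-1,1,0,0,0,0,0,0,1,0,0,0,0,0,0,1,0,0,0,0,0,0,1,0,0,0,0,0,0]'
python3 - <<'E'
from h import *
ci,im=snap('wrist','pics/w7.png'); 
o=telemetry.get_obs(); Rm=rot(o['tcp_rot']); print(o['joint_positions'])
print(proj(ci,[.5607,-.0653,.118]),proj(ci,[.6214,.0962,.101]),(Rm.T@(np.array([.5607,-.0653,.082])-o['tool_pos']))/.025)
E
```

```text
t: 14.0
tool_pos: [0.56, -0.0647, 0.1602]
tcp_rot: [180.0, -0.0, -125.1]
force: [-0.5, -0.4, -0.5]
gripper_width: 0.0855
finger_force: 0.0
[-1.10170033e+01  1.55052744e+01  1.05302585e+02 -9.26287829e-05
  5.92090794e+01 -1.55961149e+02]
[325.04142652 269.1196301 ] [392.31718922 503.37623587] [ 0.00482565 -0.0329825   3.13508587]
```

View pics/w7.png

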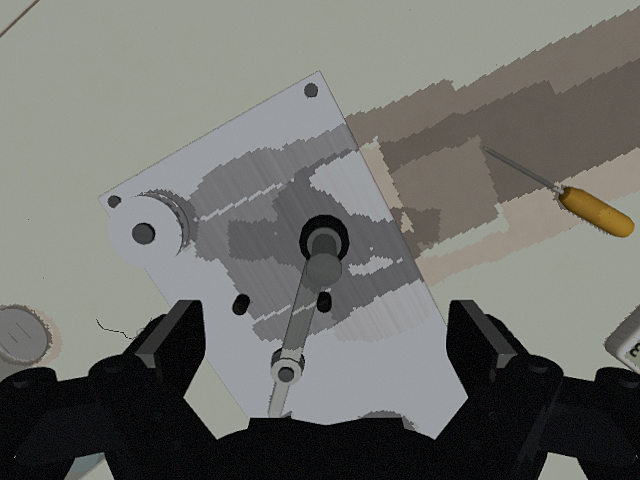

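The post head is at (323,268), as predicted at (325,269), and centred between the fingers. Descending and gripping it.

```bash

python3 -m inch '[1,0,-0.03,0.8,0,0,0,1,0,0,0.8,0,0,0,1,0,0,0.8,0,0,0,1,0,0,0.73,0,0,0,0.3,0,0,0,0,0,0]' 60
python3 -m inch '[0,0,0,0,0,0,0,0,0,0,0,0,0,0,0,0,0,0,0,0,0,0,0,0,0,0,0,0,0,0,0,0,0,0,0]'
python3 -m inch '[0,0,0,0,0,0,0,0,0,0,0,0,0,0,0,0,0,0,0,0,0,0,0,0,0,0,0,0,0,0,0,0,0,0,0]'
python3 - <<'E'
from h import *
o=telemetry.get_obs(); Rm=rot(o['tcp_rot']); print(o['tool_pos'])
pv=np.array([.6392,-.0023]); d=o['tool_pos'][:2]-pv; r=np.hypot(*d); a0=np.arctan2(d[1],d[0]); print(r,np.degrees(a0))
p=o['tool_pos']
for th in np.arange(.1,.6,.1).tolist()+[.58]:
    q=np.array([*(pv+r*np.array([np.cos(a0+th),np.sin(a0+th)])),p[2]]); print(round(th,2),q.round(4),(Rm.T@(q-o['tool_pos'])/.025).round(3))
E
```

```text
t: 14.55
tool_pos: [0.5582, -0.0647, 0.0796]
tcp_rot: [179.7, -0.1, -125.0]
force: [-0.8, -0.8, -0.1]
gripper_width: 0.0734
finger_force: 0.0
t: 15.05
tool_pos: [0.5611, -0.0649, 0.0835]
tcp_rot: [-180.0, 0.0, -125.0]
force: [-2.1, 1.7, 4.7]
gripper_width: 0.0123
finger_force: 58.4
t: 15.55
tool_pos: [0.5611, -0.065, 0.0835]
tcp_rot: [-180.0, 0.0, -125.0]
force: [-2.4, 0.3, 5.6]
gripper_width: 0.0124
finger_force: 58.4
[ 0.56107641 -0.06497375  0.08349717]
0.10015634505230485 -141.26207169797243
0.1 [ 0.5677 -0.0725  0.0835] [ 0.093 -0.39  -0.   ]
0.2 [ 0.5751 -0.0792  0.0835] [ 0.146 -0.787  0.   ]
0.3 [ 0.5831 -0.0853  0.0835] [ 0.159 -1.187  0.   ]
0.4 [ 0.5916 -0.0904  0.0835] [ 0.132 -1.586  0.   ]
0.5 [ 0.6007 -0.0948  0.0835] [ 0.066 -1.981  0.   ]
0.58 [ 0.6082 -0.0975  0.0835] [-0.016 -2.291  0.   ]
```

```bash

python3 -m inch '[0,0.05,-0.2,0,0,0,0,0,0.04,-0.2,0,0,0,0,0,0.03,-0.2,0,0,0,0,0,0.02,-0.2,0,0,0,0,0,0.01,-0.2,0,0,0,0]'
python3 -m inch '[0,0,-0.2,0,0,0,0,0,-0.01,-0.2,0,0,0,0,0,-0.02,-0.2,0,0,0,0,0,-0.03,-0.2,0,0,0,0,0,-0.03,-0.2,0,0,0,0]'
python3 -m inch '[0,-0.04,-0.15,0,0,0,0,0,-0.03,-0.1,0,0,0,0,0,0,0,0,0,0,0,0,0,0,0,0,0,0,0,0,0,0,0,0,0]'
python3 - <<'E'
from h import *
o=telemetry.get_obs(); p=o['tool_pos']; pv=np.array([.6392,-.0023]); d=p[:2]-pv
print(p,np.hypot(*d),np.arctan2(d[1],d[0])+np.radians(141.26),o['force'],o['gripper_width'])
ci,im=snap('wrist','pics/w8.png')
print(o['joint_positions'])
E
```

```text
t: 16.05
tool_pos: [0.5752, -0.0804, 0.0832]
tcp_rot: [179.4, -0.2, -124.9]
force: [-11.6, 5.3, 14.3]
gripper_width: 0.0123
finger_force: 59.8
t: 16.55
tool_pos: [0.5965, -0.0954, 0.0833]
tcp_rot: [179.5, -0.4, -124.9]
force: [-12.3, 0.2, 12.2]
gripper_width: 0.0123
finger_force: 59.4
t: 17.05
tool_pos: [0.6028, -0.0983, 0.0833]
tcp_rot: [179.6, -0.4, -124.9]
force: [-11.2, -3.1, 11.9]
gripper_width: 0.0125
finger_force: 59.4
[ 0.60281936 -0.09831587  0.0832715 ] 0.10267715054180958 0.5324682437716974 [-11.16247627  -3.11943655  11.89507234] 0.012516127502019967
[ -13.23612305   26.31793589  100.64173123   -0.26474045   53.58044618
 -158.1687449 ]
```

View pics/w8.png

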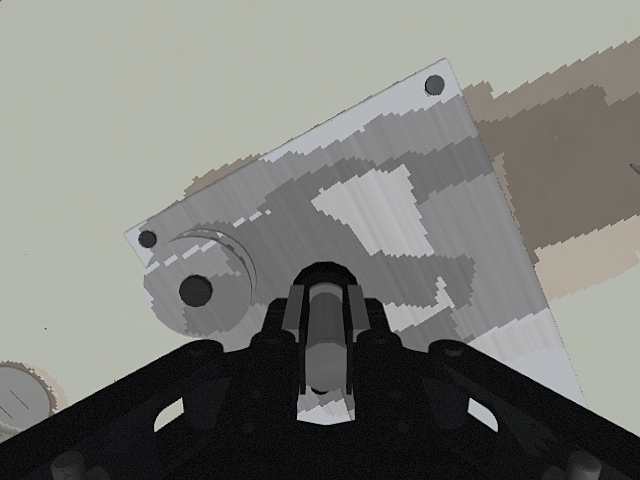

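The wrist view shows the post gripped between the pads at (325,345), clear of the driven pulley at (197,290). My estimate of the arm angle is 0.53 rad, so I'll nudge it further towards the stop.

```bash

python3 -m inch '[0,-0.03,-0.05,0,0,0,0,0,-0.03,-0.05,0,0,0,0,0,-0.02,-0.05,0,0,0,0,0,0,0,0,0,0,0,0,0,0,0,0,0,0]'
python3 - <<'E'
from h import *
o=telemetry.get_obs(); p=o['tool_pos']; pv=np.array([.6392,-.0023]); d=p[:2]-pv
print(p,np.hypot(*d),np.arctan2(d[1],d[0])+np.radians(141.26),o['force'])
# chord-based angle, independent of pivot
c=np.hypot(*(p[:2]-[.5611,-.065])); print('chord angle',2*np.arcsin(c/.2))
t=get_image('top')
E
```

```text
t: 17.6
tool_pos: [0.6056, -0.0993, 0.0833]
tcp_rot: [179.4, -0.5, -124.8]
force: [-15.6, -3.8, 15.0]
gripper_width: 0.0124
finger_force: 59.8
[ 0.60562303 -0.09928128  0.08329416] 0.10262934015746437 0.5613513634635983 [-15.5810153   -3.77368864  14.97531015]
chord angle 0.5695852975081703
```

```bash

python3 -m inch '[0,-0.02,-0.05,-0.02,0,0,0,0,-0.01,-0.03,-0.02,0,0,0,0,0,0,0,0,0,0,0,0,0,0,0,0,0,0,0,0,0,0,0,0]'
python3 - <<'E'
from h import *
p=telemetry.get_obs()['tool_pos']; c=np.hypot(*(p[:2]-[.5611,-.065])); print('chord angle',2*np.arcsin(c/.2))
im=get_image('top'); cv2.imwrite('pics/t9.png',im[:,:,::-1])
s=get_image('scene')[:,:,::-1]
cv2.imwrite('pics/c9.png',cv2.resize(s[180:310,160:420],None,fx=3,fy=3,interpolation=cv2.INTER_CUBIC))
E
```

```text
t: 18.15
tool_pos: [0.6064, -0.0995, 0.0833]
tcp_rot: [179.3, -0.6, -124.8]
force: [-15.8, -2.6, 13.1]
gripper_width: 0.0122
finger_force: 59.7
chord angle 0.5770821949178441
```

View pics/c9.png

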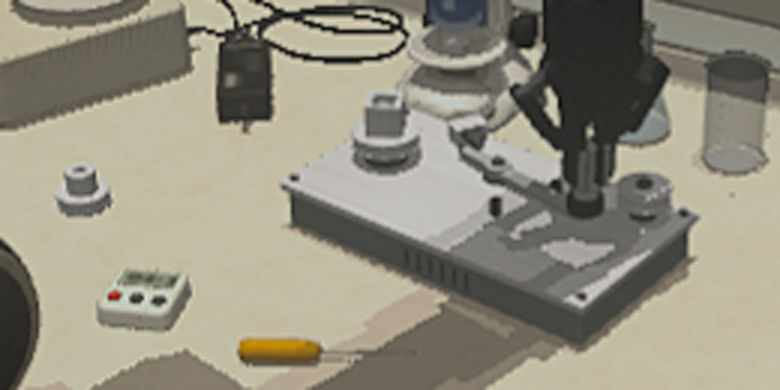

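The scene shows the pulley seated level on the shaft at (385,135), the arm held back at the post (590,180), and the round pulley, timer and screwdriver untouched. Handing in.

```bash
python3 -c "
from plant import ticket; print(ticket.hand_in())"
```

```text
the job is handed in; nothing more can be done
None
```

The square pulley is on the drive shaft, seated on its shoulder and released; the gripper holds the tensioner arm back at about 0.58 of 0.60 rad, and the job was handed in at about 18 s (no verdict was returned).

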